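# Make up two sampling kits from the bench stock

## Task

Make up the two sampling kits from the stock on the bench. In the long tray, put the tall bottle in the middle compartment and the squat lidded jar and the slide box in the two end compartments, either way round; in the short tray, put the tall beaker and the metal tin, one in each compartment. Stand everything upright on the tray floor, setting it down rather than dropping it, and leave the short bottle and the low beaker standing where they are.

Things in the scene. Friction and masses are not known exactly. Their poses are not given: they have to be found in the camera images.
- tray3: the long black kit tray with grey rims, fixed to the bench: 248 x 84 mm, three compartments in a row along its x axis. Origin at the centre of its underside, x along its length, z up. Floor 4 mm thick; outer walls and the two dividers are 4 mm thick and rise to 18 mm above the bench. Each compartment is about 77 x 76 mm inside; their centres lie at x = -81, 0 and +81 mm, y = 0 in its frame.
- tray2: the short black kit tray with grey rims, fixed to the bench: 167 x 84 mm, two compartments in a row along its x axis. Origin at the centre of its underside, x along its length, z up. Floor 4 mm thick; outer walls and the one divider are 4 mm thick and rise to 18 mm above the bench. Each compartment is about 77 x 76 mm inside; their centres lie at x = -41 and +41 mm, y = 0 in its frame.
- tall_bottle_mid (a point): tall bottle: white plastic bottle with shoulder, narrow neck and screw cap, 84 mm high, body 48 mm in diameter up to 58 mm above its foot, cap 33 mm in diameter. Loose, standing, about 90 g. The point is on its axis half-way up, 42 mm above its foot. Axes: z up when it stands upright; round about z.
- jar_mid (a point): squat lidded jar: white plastic, 54 mm high, body 50 mm in diameter, flat wide screw lid (54 mm in diameter, top 14 mm), plain white flat top, no neck. Loose, standing, about 80 g. The point is on its axis half-way up, 27 mm above its foot. Axes: z up when it stands upright; round about z.
- slide_box_mid (a point): slide box: the only rectangular box of that height, grey plastic with a paper patch on top and a small clasp on one narrow end, 56 (x) x 40 (y) x 50 (z) mm. Loose, standing, about 100 g. The point is at its centre, 25 mm above its foot. Axes: z up when it stands upright, x along its 56 mm length, y across its 40 mm width.
- tall_beaker_mid (a point): tall beaker: white open straight-sided cup with no lid, 80 mm high, 50 mm in diameter, wall 3 mm. Loose, standing, about 70 g. The point is on its axis half-way up, 40 mm above its foot. Axes: z up when it stands upright; round about z.
- tin_mid (a point): metal tin: plain bare-metal straight cylinder with a closed top, 70 mm high, 46 mm in diameter. Loose, standing, about 80 g. The point is on its axis half-way up, 35 mm above its foot. Axes: z up when it stands upright; round about z.
- short_bottle_mid (a point): short bottle, a spare that stays: like the tall bottle but only 54 mm high, 40 mm in diameter, cap 28 mm. Loose, standing. The point is on its axis half-way up, 27 mm above its foot. Axes: z up when it stands upright.
- low_beaker_mid (a point): low beaker, a spare that stays: like the tall beaker but only 46 mm high and 54 mm in diameter. Loose, standing. The point is on its axis half-way up, 23 mm above its foot. Axes: z up when it stands upright. (Among the stock also lie a glass dish, a rubber stopper and a timer, all at most 22 mm high and unimportant; all stock stands at least 90 mm apart, centre to centre.)
Not all that is in view belongs to the job. Leave any green look-alike of the part that bears tin_mid alone.

How it is judged:
At the end, for the whole second after the job is handed in: Tall bottle in the long tray's middle compartment, jar and slide box one in each end one; beaker and tin one in each of the short tray's. All within 22 mm of the compartment centre, on its floor (6 mm), upright (0.15 rad), at rest; both spares upright, moved under 40 mm (x of tall_bottle_mid in the frame of tray3 between -0.022 and 0.022 m and y of tall_bottle_mid in the frame of tray3 between -0.022 and 0.022 m and z of tall_bottle_mid in the frame of tray3 between 0.04 and 0.052 m and (((x of jar_mid in the frame of tray3 between 0.0593 and 0.1033 m and y of jar_mid in the frame of tray3 between -0.022 and 0.022 m and z of jar_mid in the frame of tray3 between 0.025 and 0.037 m) and (x of slide_box_mid in the frame of tray3 between -0.1033 and -0.0593 m and y of slide_box_mid in the frame of tray3 between -0.022 and 0.022 m and z of slide_box_mid in the frame of tray3 between 0.023 and 0.035 m)) or ((x of jar_mid in the frame of tray3 between -0.1033 and -0.0593 m and y of jar_mid in the frame of tray3 between -0.022 and 0.022 m and z of jar_mid in the frame of tray3 between 0.025 and 0.037 m) and (x of slide_box_mid in the frame of tray3 between 0.0593 and 0.1033 m and y of slide_box_mid in the frame of tray3 between -0.022 and 0.022 m and z of slide_box_mid in the frame of tray3 between 0.023 and 0.035 m))) and (((x of tall_beaker_mid in the frame of tray2 between 0.0188 and 0.0628 m and y of tall_beaker_mid in the frame of tray2 between -0.022 and 0.022 m and z of tall_beaker_mid in the frame of tray2 between 0.038 and 0.05 m) and (x of tin_mid in the frame of tray2 between -0.0628 and -0.0188 m and y of tin_mid in the frame of tray2 between -0.022 and 0.022 m and z of tin_mid in the frame of tray2 between 0.033 and 0.045 m)) or ((x of tall_beaker_mid in the frame of tray2 between -0.0628 and -0.0188 m and y of tall_beaker_mid in the frame of tray2 between -0.022 and 0.022 m and z of tall_beaker_mid in the frame of tray2 between 0.038 and 0.05 m) and (x of tin_mid in the frame of tray2 between 0.0188 and 0.0628 m and y of tin_mid in the frame of tray2 between -0.022 and 0.022 m and z of tin_mid in the frame of tray2 between 0.033 and 0.045 m))) and angle between each of tall_bottle_mid, jar_mid, slide_box_mid, tall_beaker_mid, tin_mid, short_bottle_mid, low_beaker_mid's own z axis and vertical below 0.15 rad and linear speed of each of tall_bottle, jar, slide_box, tall_beaker, tin below 0.02 m/s and distance of each of short_bottle_mid, low_beaker_mid from where it was at the start of the episode below 0.04 m); the robot touches nothing.
It fails at once if the tall bottle is dropped (moves faster than 0.9 m/s, as after a fall of over 40 mm, without touching the fingers) (linear speed of tall_bottle above 0.9 m/s and contact force between the fingers and tall_bottle below 0.01 N).
It fails at once if the jar is dropped (moves faster than 0.9 m/s, as after a fall of over 40 mm, without touching the fingers) (linear speed of jar above 0.9 m/s and contact force between the fingers and jar below 0.01 N).
It fails at once if the slide box is dropped (moves faster than 0.9 m/s, as after a fall of over 40 mm, without touching the fingers) (linear speed of slide_box above 0.9 m/s and contact force between the fingers and slide_box below 0.01 N).
It fails at once if the tall beaker is dropped (moves faster than 0.9 m/s, as after a fall of over 40 mm, without touching the fingers) (linear speed of tall_beaker above 0.9 m/s and contact force between the fingers and tall_beaker below 0.01 N).
It fails at once if the tin is dropped (moves faster than 0.9 m/s, as after a fall of over 40 mm, without touching the fingers) (linear speed of tin above 0.9 m/s and contact force between the fingers and tin below 0.01 N).
It also fails if it takes over 120 s, if anything falls off the work surface, if the arm or the gripper's body presses on something with over 40 N, if the wrist force passes 120 N, or if a joint passes its speed limit or range.

## Robot

A 7-joint arm with a two-finger parallel gripper is mounted at the origin on the work surface. World frame = base frame: x ahead of the robot, y to its left, z up, the work surface at z = 0. Lengths are in m, angles in rad, forces in N, time in s.
With the tool pointing down it reaches from about 0.4 to 0.85 m from the base axis. Payload 10.4 kg.
Tool frame: the origin (TCP) lies at the very end of the fingers, on their centre line; the grasp point (between the pads) lies 19 mm behind it; z points along the fingers, y is the direction in which the jaws open and shut (so a half turn about z gives the same grasp; the last joint's range is limited). The gripper opens to 85 mm and grips with 20 to 120 N. Pads are 22 mm wide; open, the fingers measure 114 mm over their backs; the gripper's body (76 mm by 85 mm) begins 54 mm behind the grasp point. The pads swing forward as they close: fully open they stand 13 mm farther back than shut.
Start: joints at [1.24, 0.332, -0.065, 1.46, 0.022, 1.35, -0.088], TCP at [0.189, -0.596, 0.231] pointing down, gripper open.
Joint ranges: [-2.6, 2.6], [-0.5, 2.12], [-1.47, 1.34], [0.16, 2.42], [-1.27, 4.41], [0.06, 2.06], [-2.6, 2.6]. Speed limits (rad/s): [2.22, 2.22, 2.79, 2.79, 3.14, 3.14, 3.14].

## Interface

Orientations are given as a unit quaternion [x, y, z, w].
In Python, from workcell import get_obs, camera, camera_info, hand_in gives the robot as it stands.
- The arm moves only by the tool move_arm, never from a script. Its argument "moves" is a list of rows, each a list of 3 entries, a list of its own where there are three numbers: the shift along the tool's x, y, z in units of 25 mm (1.0 is 25 mm), then the turn, a rotation vector about the tool's x, y, z in degrees, then the opening, from 0 (shut) to 1 (fully open). A call has 1 to 5 rows; each row shifts and turns the commanded pose from where the row before left it, along the tool's axes as they then stand; what a row does not reach is not made up. A row lasts 1/8 s, in which the tool goes at most 62.5 mm and 10.7 degrees, less where a joint would pass 70% of its speed; a pose out of reach is approached as far as the arm can. A call is refused whole if a number of a shift passes 1 or a number of a turn 10.7, either way. A call with a gripper value outside its range is refused whole. The fingers move at their own pace and stop on an object; "squeeze" is the grip in N (left out, the last holds). Time passes only in rows, so rows that do not move let the fingers close. It gives the time, the measured TCP pose, the force and the opening at its end, in the units of the state.
- get_obs(): the state, without advancing time (a new reading comes with each control period).
- camera(name): name is "side" or "top"; returns the picture (480x640x3 uint8, red, green, blue); there is no depth.
- camera_info(name): a dict with "fx", "fy", "cx", "cy" (pixels), "origin" and "rotation" of the camera in the world. Camera axes: x right, y down, z forward; pixel columns grow to the right and rows downward; lengths in m; the calibration is good to about 2 mm. A picture is of the moment at which its call begins. camera_info takes no time and is no camera call.
- hand_in(): hands the job in, once; it reports no verdict.
The state is a dict: "clock": time; "joint_pos": joint angles; "joint_velocities": joint speeds; "tau": joint torques, N m; "position": TCP position; "ee_rot": TCP orientation; "ft_force": force on the tool from outside, world axes, zero at the start; "torque": the same for the moment, N m; "grip_width": opening from 0.0 (shut) to 1.0 (fully open).
Only numpy, scipy, OpenCV 4.12 (cv2) and the standard library are available. Lean on these libraries where they do the work, as an engineer would, in place of code of your own. Each camera call takes 0.05 s, during which the arm holds its last target. There are 200 camera calls.

## Working session

There is one attempt and no reset: what is moved stays moved. The work goes in short steps, Python scripts to look and compute and a tool call to move; the robot and the scene stay as the last step left them, time stands still between calls to the robot, and variables do not carry over. Pictures are saved under pics/ and viewed, about 12 in all and at most 16, crops included, and the job is handed in when it is done.

Besides the shell and the picture viewer there is one more tool, called after ">>>" by a JSON object that holds its "name" and its "arguments". move_arm: Moves the arm, as the interface text tells. Its arguments: {"type":"object","properties":{"moves":{"type":"array","items":{"type":"array"}},"squeeze":{"type":"number"}},"required":["moves"]}

```bash
mkdir -p pics; ls
python3 - <<'E'
from workcell import *
import cv2
for n in("top","side"):
    cv2.imwrite(f"pics/{n}0.png",camera(n)[:,:,::-1]); print(n,camera_info(n))
o=get_obs();print({k:o[k] for k in("clock","position","ee_rot","grip_width","ft_force")})
E
```

```text
pics
top {'fx': 461.19835056144063, 'fy': 461.19835056144063, 'cx': 320.9522094950908, 'cy': 235.82003551369652, 'origin': array([ 0.48003574, -0.01219476,  0.88877591]), 'rotation': array([-0.70191296,  0.7108661 , -0.03225123,  0.03078043])}
side {'fx': 586.869546000905, 'fy': 586.869546000905, 'cx': 315.29395051869966, 'cy': 234.062202329492, 'origin': array([0.10036197, 0.84397814, 0.77122518]), 'rotation': array([-0.20980045,  0.87091309, -0.43231458,  0.10294783])}
{'clock': 0.1, 'position': array([ 0.189231  , -0.5953117 ,  0.23059443]), 'ee_rot': array([ 9.88182084e-01,  1.53283287e-01, -1.25714334e-04, -6.22698344e-04]), 'grip_width': 0.9995776335557078, 'ft_force': array([-0.02773947,  0.34103254,  1.04721827])}
```

View pics/top0.png

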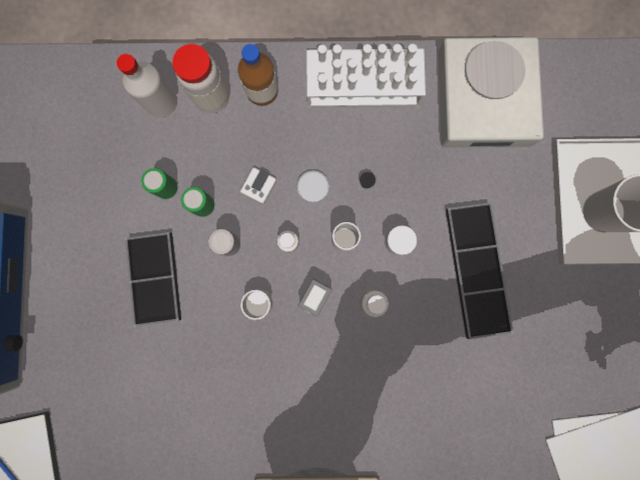

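View pics/side0.png

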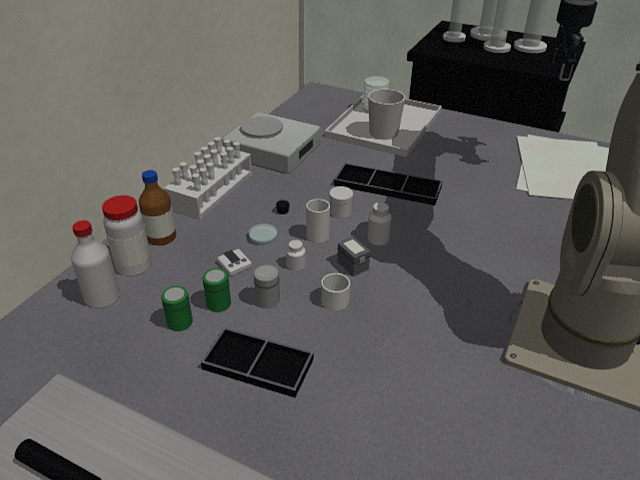

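Top view: the tin candidates are a bare grey disc at (221,242) and two green cans at (155,181) and (194,200). The grey one fits. The short bottle is at (288,241), tall beaker (346,236), jar (402,240), low beaker (256,305), slide box (315,297) and tall bottle (376,303). tray2 is at (154,277) and tray3 at (479,269). The side view agrees: bare tin at (266,287), green cans at (177,307) and (217,290).

```bash
cat > h.py <<'E'
import numpy as np, cv2
from workcell import *
from scipy.spatial.transform import Rotation as R
def ray(n,u,v):
    c=camera_info(n); d=np.array([(u-c['cx'])/c['fx'],(v-c['cy'])/c['fy'],1.])
    return np.array(c['origin']),R.from_quat(c['rotation']).as_matrix()@d
def pt(n,u,v,z):
    o,d=ray(n,u,v); return o+d*(z-o[2])/d[2]
def px(n,p):
    c=camera_info(n); q=R.from_quat(c['rotation']).as_matrix().T@(np.array(p)-c['origin'])
    return c['fx']*q[0]/q[2]+c['cx'],c['fy']*q[1]/q[2]+c['cy']
E
python3 - <<'E'
from h import *
im=cv2.imread('pics/top0.png')
c=cv2.resize(im[165:345,120:520],None,fx=2,fy=2,interpolation=cv2.INTER_CUBIC); cv2.imwrite('pics/c1.png',c)
for n,q in dict(tin=(221,242),gr=(155,181),sb=(288,241),tb=(346,236),jar=(402,240),lb=(256,305),box=(315,297),bot=(376,303)).items():
    x0,y0=q[0]-22,q[1]-22; w=im[y0:y0+44,x0:x0+44]
    g=cv2.resize(cv2.cvtColor(w,6),None,fx=8,fy=8,interpolation=cv2.INTER_CUBIC); 
    hc=cv2.HoughCircles(cv2.GaussianBlur(g,(0,0),3),cv2.HOUGH_GRADIENT_ALT,1.5,20,param1=80,param2=.6,minRadius=40,maxRadius=150)
    print(n,im[q[1],q[0]],None if hc is None else [((a+.5)/8-.5+x0,(b+.5)/8-.5+y0,r/8) for a,b,r in hc[0][:4].round(1).tolist()])
g=im.max(2)
m=cv2.morphologyEx((g<45).astype(np.uint8),cv2.MORPH_CLOSE,np.ones((5,5)))
for k in cv2.findContours(m,0,1)[0]:
    if cv2.contourArea(k)>1500: 
        r=cv2.minAreaRect(k); b=cv2.boxPoints(r); print(r,b.round(1).tolist(),[pt('top',*p,.018)[:2].round(4).tolist() for p in b])
E
```

```text
tin [183 187 195] None
gr [176 180 188] [(152.625, 180.3125, 9.537500381469727)]
sb [219 218 220] None
tb [158 167 174] None
jar [218 217 219] None
lb [157 166 173] [(255.6875, 304.6875, 15.037500381469727)]
box [216 218 220] None
bot [147 152 160] None
((153.75743103027344, 278.5742492675781), (85.47369384765625, 44.57766342163086), 84.2894058227539) [[127.30000305175781, 238.3000030517578], [171.6999969482422, 233.8000030517578], [180.1999969482422, 318.8999938964844], [135.8000030517578, 323.29998779296875]] [[0.5578, 0.3522], [0.5652, 0.2684], [0.4057, 0.2499], [0.3986, 0.3324]]
((477.7480163574219, 270.137451171875), (128.8508758544922, 44.871700286865234), 80.83765411376953) [[445.29998779296875, 210.10000610351562], [489.6000061035156, 203.0], [510.20001220703125, 330.20001220703125], [465.8999938964844, 337.29998779296875]] [[0.6041, -0.2522], [0.6168, -0.3373], [0.377, -0.3647], [0.365, -0.2816]]
```

View pics/c1.png

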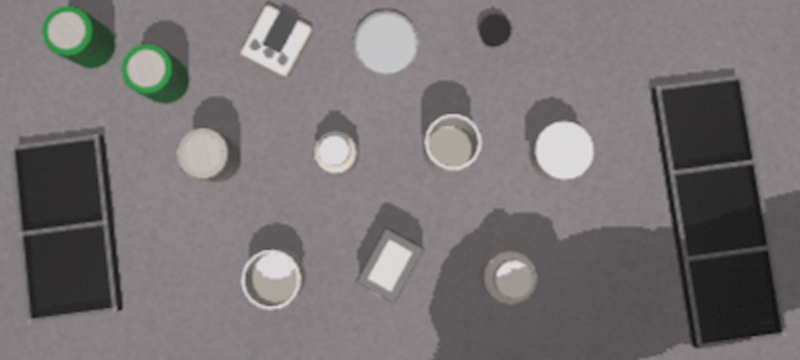

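The crop confirms it. The bare-metal top with no green rim at crop (203,152), full image (221,241), is the tin; the two green-rimmed cans at crop (68,31) and (148,69) stay. The rest match their descriptions: jar with plain lid (564,151), capped tall bottle (512,278), open tall beaker (453,142), box with patch (391,263).

Run:
```python
from h import *
im=cv2.imread('pics/top0.png'); S=4
big=cv2.resize(im,None,fx=S,fy=S,interpolation=cv2.INTER_CUBIC); g=big.max(2)
f=lambda a:(np.array(a)+.5)/S-.5
for t in(36,42):
  for k in cv2.findContours((g<t).astype(np.uint8),0,1)[0]:
    A=cv2.contourArea(k)/S/S
    (u,v),wh,a=cv2.minAreaRect(k); u,v=f((u,v))
    if A>900 and v>190 and 120<u<520 :
        P=np.array([pt('top',*p,.018)[:2] for p in f(k[:,0,:])]).astype(np.float32)*1000
        r=cv2.minAreaRect(P); print(t,(u.round(1),v.round(1)),'world mm',np.round(r[0],1),np.round(r[1],1),round(r[2],1))
def blob(n,q,z,lo,hi=256,w=20):
    x0,y0=[int((c-w)*S) for c in q]; s=((g>=lo)&(g<hi)).astype(np.uint8)[y0:y0+2*w*S,x0:x0+2*w*S]
    k=max(cv2.findContours(s,0,1)[0],key=cv2.contourArea)
    P=np.array([pt('top',*p,z)[:2] for p in f(k[:,0,:]+[x0,y0])]).astype(np.float32)*1000
    c,r=cv2.minEnclosingCircle(P); m=cv2.moments(P); R_=cv2.minAreaRect(P)
    print(n,'circ',np.round(c,1),round(r,1),'cen',round(m['m10']/m['m00'],1),round(m['m01']/m['m00'],1),'rect',np.round(R_[0],1),np.round(R_[1],1),round(R_[2],1))
blob('tin',(221,242),.07,158); blob('tin',(221,242),.07,170)
blob('tb',(346,236),.08,158); blob('tb',(346,236),.08,175)
blob('jar',(402,240),.054,165);blob('jar',(402,240),.054,190)
blob('boxpatch',(315,297),.05,170);blob('boxpatch',(315,297),.05,190)
blob('bot',(377,304),.084,115);blob('bot',(377,304),.084,138)
blob('lb',(256,305),.046,158);blob('sb',(288,241),.054,190)
for q in((221,242),(376,303),(315,297)): print(im[q[1],q[0]-20:q[0]+21].max(1))
# side crop
s=cv2.imread('pics/side0.png')[170:400,190:460]; cv2.imwrite('pics/c2.png',cv2.resize(s,None,fx=2.5,fy=2.5,interpolation=cv2.INTER_CUBIC))
```

```text
36 (np.float64(487.4), np.float64(313.1)) world mm [ 409.2 -323.4] [75.  73.3] 7.2
42 (np.float64(487.3), np.float64(313.0)) world mm [ 409.4 -323.5] [75.7 74.2] 7.0
tin circ [545.8 164.7] 22.4 cen 545.8 164.4 rect [545.8 164.3] [44.2 43.4] 44.6
tin circ [545.8 164.5] 21.8 cen 545.7 164.2 rect [545.7 164.1] [42.4 42.7] 67.2
tb circ [551.9 -59.1] 25.6 cen 552.0 -59.0 rect [552.2 -58.9] [50.2 50.1] 61.1
tb circ [552.  -58.9] 25.0 cen 552.1 -58.9 rect [552.3 -58.7] [49.2 49.3] 62.4
jar circ [ 545.6 -161.5] 27.0 cen 545.6 -161.4 rect [ 545.5 -161.3] [52.7 52.9] 88.5Traceback (most recent call last):
  File "<stdin>", line 20, in <module>
  File "<stdin>", line 15, in blob
  File "h.py", line 8, in pt
    o,d=ray(n,u,v); return o+d*(z-o[2])/d[2]
        ~~~^^^^^^^
  File "h.py", line 5, in ray
    c=camera_info(n); d=np.array([(u-c['cx'])/c['fx'],(v-c['cy'])/c['fy'],1.])
ValueError: time passes only in moves, steps and waits
```

Run:
```python
import functools
s=open('h.py').read().replace("def ray","import functools\ncamera_info=functools.lru_cache(None)(camera_info)\ndef ray",1); open('h.py','w').write(s)
from h import *
im=cv2.imread('pics/top0.png'); S=4
big=cv2.resize(im,None,fx=S,fy=S,interpolation=cv2.INTER_CUBIC); g=big.max(2)
f=lambda a:(np.array(a)+.5)/S-.5
for t in(48,54):
  for k in cv2.findContours((g<t).astype(np.uint8),0,1)[0]:
    A=cv2.contourArea(k)/S/S
    (u,v),wh,a=cv2.minAreaRect(k); u,v=f((u,v))
    if A>900 and v>190 and 120<u<520 :
        P=np.array([pt('top',*p,.018)[:2] for p in f(k[:,0,:])]).astype(np.float32)*1000
        r=cv2.minAreaRect(P); print(t,(u.round(1),v.round(1)),'world mm',np.round(r[0],1),np.round(r[1],1),round(r[2],1))
def blob(n,q,z,lo,hi=256,w=20):
    x0,y0=[int((c-w)*S) for c in q]; s=((g>=lo)&(g<hi)).astype(np.uint8)[y0:y0+2*w*S,x0:x0+2*w*S]
    k=max(cv2.findContours(s,0,1)[0],key=cv2.contourArea)
    P=np.array([pt('top',*p,z)[:2] for p in f(k[:,0,:]+[x0,y0])]).astype(np.float32)*1000
    c,r=cv2.minEnclosingCircle(P); m=cv2.moments(P); R_=cv2.minAreaRect(P)
    print(n,'circ',np.round(c,1),round(r,1),'rect',np.round(R_[0],1),np.round(R_[1],1),round(R_[2],1))
blob('boxpatch',(315,297),.05,170);blob('boxpatch',(315,297),.05,190)
blob('bot',(377,304),.084,115);blob('bot',(377,304),.084,138)
blob('lb',(256,305),.046,158);blob('sb',(288,241),.054,190)
for q in((376,303),(315,297)): print(im[q[1],q[0]-20:q[0]+21].max(1))
print(im[212,440:500].max(1),im[260,120:185].max(1))
s=cv2.imread('pics/side0.png')[170:400,190:460]; cv2.imwrite('pics/c2.png',cv2.resize(s,None,fx=2.5,fy=2.5,interpolation=cv2.INTER_CUBIC))
```

```text
48 (np.float64(487.3), np.float64(312.9)) world mm [ 409.3 -323.4] [76.4 74.9] 7.0
48 (np.float64(153.1), np.float64(300.9)) world mm [440.3 301. ] [75. 73.] 7.0
48 (np.float64(480.4), np.float64(270.0)) world mm [ 489.9 -313.5] [75.5 74.7] 6.9
48 (np.float64(148.7), np.float64(257.5)) world mm [521.4 310.9] [75.  73.3] 7.1
48 (np.float64(473.3), np.float64(227.4)) world mm [ 570.8 -303.6] [74.7 73.3] 7.1
54 (np.float64(487.3), np.float64(312.9)) world mm [ 409.4 -323.4] [77.2 75.7] 7.0
54 (np.float64(153.1), np.float64(300.8)) world mm [440.5 301. ] [75.7 73.4] 7.1
54 (np.float64(480.4), np.float64(269.9)) world mm [ 489.8 -313.4] [76.1 75.5] 7.1
54 (np.float64(148.6), np.float64(257.3)) world mm [521.3 310.8] [75.3 73.8] 6.9
54 (np.float64(473.2), np.float64(227.2)) world mm [ 571.1 -303.7] [75.3 73.6] 6.9
boxpatch circ [443.8  -1.4] 22.9 rect [443.8  -1.5] [25.1 41. ] 60.4
boxpatch circ [443.9  -1.4] 22.1 rect [443.9  -1.5] [23.8 39.8] 60.4
bot circ [ 433.9 -106.1] 23.1 rect [ 433.9 -106.2] [45.1 45.2] 32.9
bot circ [ 435.6 -106.4] 21.4 rect [ 435.7 -109.6] [39.9 34.7] 16.1
lb cir
[... 265 characters left out ...]

  95  95  93  92  92]
[135 135 137 136 117  95  90  92 117 132 131 132 180 216 219 219 219 219
 219 220 220 219 219 219 219 220 219 197 153 132 132 132 122 128 136 135
 135 136 134 135 135]
[139 140 140 138 139 106  48  38  92 120 104  67  52  50  50  49  50  48
  47  49  50  50  49  49  49  48  49  47  47  47  46  48  47  49  49  47
  46  45  49  47  48  47  46  47  48  46  47  43  36  38  60 105 127 135
 141 142 143 141 141 140] [137 134 136 136 136 134 129 124 112  75  37  38  44  46  45  46  44  45
  46  48  45  46  44  45  45  44  46  45  45  47  48  48  47  45  46  48
  48  47  47  45  47  49  46  47  49  48  46  49  47  69 108 110  72  38
  42  89 125 136 135 138 138 136 136 140 139]
```

View pics/c2.png

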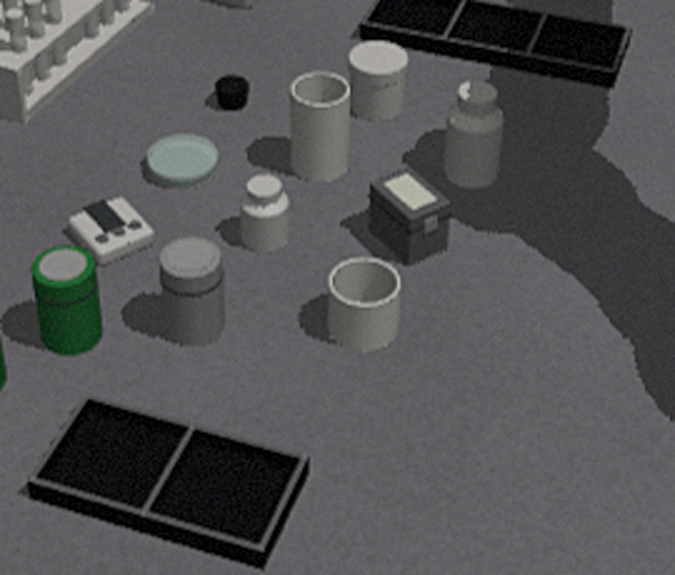

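Side view: the bare tin is at (266,273), clearly distinct from the green cans. The tall bottle cap is at (381,207), tall beaker rim (318,206), jar lid (341,193) and box patch (354,246). Next I cross-check these against the top-view estimates.

```bash
cat >> h.py <<'E'
def go(x,y,z,jaw=-83.):
    o=get_obs(); M=R.from_quat(o['ee_rot']).as_matrix(); p=np.array(o['position'])
    J=np.degrees(np.arctan2(M[1,1],M[0,1])); t=np.degrees(np.arccos(-M[2,2]))
    d=M.T@(np.array([x,y,z])-p)/.025
    print('clk %.2f'%o['clock'],'pos',p.round(4),'jaw %.1f tilt %.1f'%(J,t),'grip %.3f'%o['grip_width'],'F',np.round(o['ft_force'],1))
    print('  units tool xyz',d.round(2),'turn z deg %.1f'%(-((jaw-J+180)%360-180)))
E
python3 - <<'E'
from h import *
S=4
im=cv2.imread('pics/top0.png')
g=cv2.resize(im,None,fx=S,fy=S,interpolation=cv2.INTER_CUBIC).max(2)
x0,y0=357*S,284*S; s=(g[y0:y0+160,x0:x0+160]>=115).astype(np.uint8)
k=max(cv2.findContours(s,0,1)[0],key=cv2.contourArea); (u,v),r=cv2.minEnclosingCircle(k); u,v=(u+x0+.5)/S-.5,(v+y0+.5)/S-.5
b=pt('top',u,v,.058); print('bottle body',b.round(4),r/S,'cap',pt('top',377.3,304.2,.084).round(4))
for n,p,q in(('bot',(b[0],b[1],.084),(380.8,206.8)),('tin',(.5458,.1645,.07),(266.4,272.8)),('tb',(.552,-.059,.08),(318,206)),('jar',(.5456,-.1614,.054),(341.2,193.2)),('box',(.4438,-.0015,.05),(354,246.4))):
    print(n,np.round(px('side',p),1),q,pt('side',*q,p[2]).round(4))
go(b[0],b[1],.13)
E
```

```text
bottle body [ 0.4322 -0.109   0.058 ] 13.402507781982422 cap [ 0.432  -0.1103  0.084 ]
bot [381.2 206.3] (380.8, 206.8) [ 0.4322 -0.1068  0.084 ]
tin [266.1 272.3] (266.4, 272.8) [0.5446 0.1655 0.07  ]
tb [318.5 205. ] (318, 206) [ 0.5513 -0.0554  0.08  ]
jar [341.7 192.3] (341.2, 193.2) [ 0.545  -0.1576  0.054 ]
box [354.1 246.4] (354, 246.4) [ 0.444  -0.0012  0.05  ]
clk 0.10 pos [ 0.1892 -0.5953  0.2306] jaw -72.4 tilt 0.1 grip 1.000 F [-0.   0.3  1. ]
  units tool xyz [ 15.16 -15.59   4.04] turn z deg 10.6
```

>>> {"name": "move_arm", "arguments": {"moves": [[[1, -1, 0.2], [0, 0, 0], 1], [[1, -1, 0.2], [0, 0, 0], 1], [[1, -1, 0.2], [0, 0, 0], 1], [[1, -1, 0.2], [0, 0, 0], 1], [[1, -1, 0.2], [0, 0, 0], 1]], "squeeze": 40}}

```text
clock: 0.72
position: [0.271, -0.4374, 0.2059]
ee_rot: [0.988, 0.153, -0.0, -0.0]
ft_force: [0.0, 0.0, 0.1]
grip_width: 1.0
```

>>> {"name": "move_arm", "arguments": {"moves": [[[1, -1, 0.2], [0, 0, 0], 1], [[1, -1, 0.2], [0, 0, 0], 1], [[1, -1, 0.2], [0, 0, 0], 1], [[1, -1, 0.2], [0, 0, 0], 1], [[1, -1, 0.2], [0, 0, 0], 1]]}}

```text
clock: 1.35
position: [0.3521, -0.2805, 0.181]
ee_rot: [0.988, 0.153, -0.0, -0.0]
ft_force: [-0.0, -1.1, 0.2]
grip_width: 1.003
```

>>> {"name": "move_arm", "arguments": {"moves": [[[1, -1, 0.2], [0, 0, 0], 1], [[1, -1, 0.2], [0, 0, 0], 1], [[1, -1, 0.2], [0, 0, 0], 1], [[1, -1, 0.2], [0, 0, 0], 1], [[0, 0, 0], [0, 0, 10.6], 1]]}}

```text
clock: 1.98
position: [0.4176, -0.1534, 0.1609]
ee_rot: [0.998, 0.062, -0.0, -0.0]
ft_force: [0.6, -1.5, 0.7]
grip_width: 1.001
```

```bash
python3 -c "
from h import *
go(.432,-.109,.023)"
```

```text
clk 1.98 pos [ 0.4176 -0.1534  0.1609] jaw -82.9 tilt 0.1 grip 1.001 F [ 0.6 -1.5  0.7]
  units tool xyz [ 0.79 -1.69  5.52] turn z deg 0.1
```

>>> {"name": "move_arm", "arguments": {"moves": [[[0.4, -0.85, 0.5], [0, 0, 0], 1], [[0.4, -0.85, 0.5], [0, 0, 0], 1], [[0, 0, 0.9], [0, 0, 0], 1], [[0, 0, 0.9], [0, 0, 0], 1], [[0, 0, 0.9], [0, 0, 0], 1]]}}

```text
clock: 2.6
position: [0.4313, -0.1114, 0.068]
ee_rot: [0.998, 0.061, -0.0, 0.0]
ft_force: [0.3, -1.2, -0.6]
grip_width: 1.001
```

>>> {"name": "move_arm", "arguments": {"moves": [[[0, 0, 0.9], [0, 0, 0], 1], [[0, 0, 0.9], [0, 0, 0], 1], [[0, 0, 0], [0, 0, 0], 0.2], [[0, 0, 0], [0, 0, 0], 0.2], [[0, 0, 0], [0, 0, 0], 0.2]]}}

```text
clock: 3.22
position: [0.4322, -0.1115, 0.0249]
ee_rot: [0.998, 0.061, 0.001, 0.0]
ft_force: [0.1, 0.4, 2.8]
grip_width: 0.546
```

>>> {"name": "move_arm", "arguments": {"moves": [[[0, 0, 0], [0, 0, 0], 0.2], [[0, 0, 0], [0, 0, 0], 0.2], [[0, 0, -0.2], [0, 0, 0], 0.2], [[0, 0, -0.6], [0, 0, 0], 0.2], [[0, 0, 0], [0, 0, 0], 0.2]]}}

```text
clock: 3.85
position: [0.4325, -0.1118, 0.0453]
ee_rot: [0.998, 0.061, 0.001, 0.001]
ft_force: [0.2, -0.5, -0.7]
grip_width: 0.551
```

```bash
python3 -c "
from h import *
go(.490,-.3135,.15)
cv2.imwrite('pics/s1.png',cv2.resize(camera('side')[120:360,200:520,::-1],None,fx=2,fy=2))"
```

```text
clk 3.85 pos [ 0.4325 -0.1118  0.0453] jaw -83.0 tilt 0.2 grip 0.551 F [ 0.2 -0.5 -0.7]
  units tool xyz [ 1.3   8.29 -4.17] turn z deg 0.0
```

View pics/s1.png

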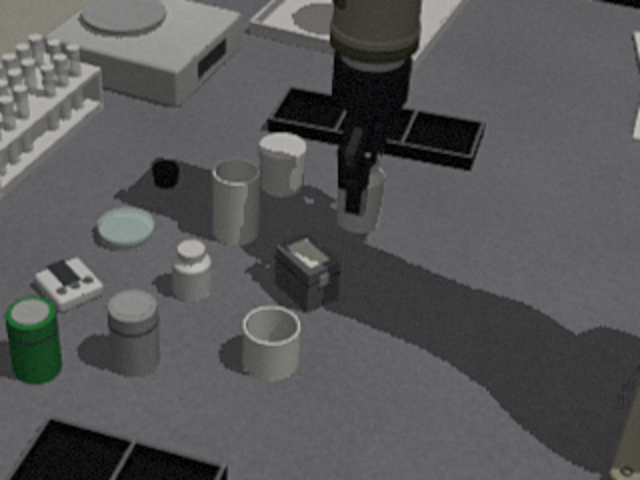

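The bottle at crop (362,200) is gripped and upright, clear of the bench (opening 0.551 × 85 = 47 mm). Carrying it to the middle compartment.

>>> {"name": "move_arm", "arguments": {"moves": [[[0, 0.5, -0.9], [0, 0, 0], 0.2], [[0.2, 1, -0.9], [0, 0, 0], 0.2], [[0.2, 1, 0], [0, 0, 0], 0.2], [[0.2, 1, 0], [0, 0, 0], 0.2], [[0.2, 1, 0], [0, 0, 0], 0.2]]}}

```text
clock: 4.53
position: [0.4649, -0.2219, 0.0874]
ee_rot: [0.998, 0.061, -0.001, -0.0]
ft_force: [0.1, 0.5, -1.1]
grip_width: 0.551
```

>>> {"name": "move_arm", "arguments": {"moves": [[[0.2, 1, 0], [0, 0, 0], 0.2], [[0.2, 1, 0], [0, 0, 0], 0.2], [[0.1, 1, 0], [0, 0, 0], 0.2], [[0, 0.8, 0], [0, 0, 0], 0.2], [[0, 0, 0], [0, 0, 0], 0.2]]}}

```text
clock: 5.15
position: [0.4885, -0.3148, 0.0878]
ee_rot: [0.998, 0.06, -0.001, -0.0]
ft_force: [0.2, 0.6, -0.8]
grip_width: 0.551
```

```bash
python3 -c "
from h import *
go(.490,-.3135,.0295)"
```

```text
clk 5.15 pos [ 0.4885 -0.3148  0.0878] jaw -83.1 tilt 0.1 grip 0.551 F [ 0.2  0.6 -0.8]
  units tool xyz [ 0.07 -0.04  2.33] turn z deg -0.1
```

>>> {"name": "move_arm", "arguments": {"moves": [[[0, 0, 0.8], [0, 0, 0], 0.2], [[0, 0, 0.8], [0, 0, 0], 0.2], [[0, 0, 0.5], [0, 0, 0], 0.2], [[0, 0, 0.2], [0, 0, 0], 0.2], [[0, 0, 0], [0, 0, 0], 0.2]]}}

```text
clock: 5.78
position: [0.4892, -0.3132, 0.0311]
ee_rot: [0.998, 0.061, -0.0, -0.0]
ft_force: [-0.1, -0.1, -1.2]
grip_width: 0.55
```

```bash
python3 -c "
from h import *
go(.490,-.3135,.0289)"
```

```text
clk 5.78 pos [ 0.4892 -0.3132  0.0311] jaw -83.0 tilt 0.0 grip 0.550 F [-0.1 -0.1 -1.2]
  units tool xyz [0.03 0.01 0.09] turn z deg 0.0
```

>>> {"name": "move_arm", "arguments": {"moves": [[[0, 0, 0.08], [0, 0, 0], 0.2], [[0, 0, 0], [0, 0, 0], 0.7], [[0, 0, 0], [0, 0, 0], 1], [[0, 0, 0], [0, 0, 0], 1], [[0, 0, -0.4], [0, 0, 0], 1]]}}

```text
clock: 6.4
position: [0.4887, -0.3131, 0.0392]
ee_rot: [0.998, 0.061, -0.001, -0.0]
ft_force: [-0.7, -0.7, 0.2]
grip_width: 0.997
```

>>> {"name": "move_arm", "arguments": {"moves": [[[0, 0, -0.8], [0, 0, 0], 1], [[0, 0, -1], [0, 0, 0], 1], [[0, 0, -1], [0, 0, 0], 1], [[0, 0, -1], [0, 0, 0], 1], [[0.2, -0.2, 0], [0, 0, 0], 1]]}}

```text
clock: 7.02
position: [0.4948, -0.3089, 0.1379]
ee_rot: [0.998, 0.061, 0.002, 0.002]
ft_force: [0.4, -0.0, -0.8]
grip_width: 0.999
```

```bash
python3 -c "
from h import *
go(.5455,-.161,.0275)"
```

```text
clk 7.03 pos [ 0.4948 -0.3089  0.1379] jaw -83.0 tilt 0.3 grip 0.999 F [ 0.4 -0.  -0.8]
  units tool xyz [ 2.72 -5.64  4.4 ] turn z deg -0.0
```

>>> {"name": "move_arm", "arguments": {"moves": [[[0.45, -0.95, 0], [0, 0, 0], 1], [[0.45, -0.95, 0], [0, 0, 0], 1], [[0.45, -0.95, 0], [0, 0, 0], 1], [[0.45, -0.95, 0.3], [0, 0, 0], 1], [[0.45, -0.95, 0.3], [0, 0, 0], 1]]}}

```text
clock: 7.65
position: [0.5351, -0.1818, 0.1193]
ee_rot: [0.998, 0.062, 0.0, 0.0]
ft_force: [0.3, 0.0, -0.1]
grip_width: 1.0
```

>>> {"name": "move_arm", "arguments": {"moves": [[[0.45, -0.9, 0.5], [0, 0, 0], 1], [[0, 0, 0.9], [0, 0, 0], 1], [[0, 0, 0.9], [0, 0, 0], 1], [[0, 0, 0.9], [0, 0, 0], 1], [[0, 0, 0.7], [0, 0, 0], 1]]}}

```text
clock: 8.28
position: [0.543, -0.1589, 0.0209]
ee_rot: [0.998, 0.062, -0.0, -0.0]
ft_force: [0.2, -0.0, -0.1]
grip_width: 1.001
```

>>> {"name": "move_arm", "arguments": {"moves": [[[0, 0, 0], [0, 0, 0], 0.3], [[0, 0, 0], [0, 0, 0], 0.3], [[0, 0, 0], [0, 0, 0], 0.3], [[0, 0, 0], [0, 0, 0], 0.3], [[0, 0, 0], [0, 0, 0], 0.3]]}}

```text
clock: 8.9
position: [0.5439, -0.1595, 0.0227]
ee_rot: [0.998, 0.061, 0.001, 0.0]
ft_force: [-0.8, -0.2, 5.4]
grip_width: 0.617
```

```bash
python3 -c "
from h import *
go(.571,-.3035,.09)"
```

```text
clk 8.90 pos [ 0.5439 -0.1595  0.0227] jaw -83.0 tilt 0.1 grip 0.617 F [-0.8 -0.2  5.4]
  units tool xyz [ 0.37  5.85 -2.69] turn z deg 0.0
```

>>> {"name": "move_arm", "arguments": {"moves": [[[0, 0, -0.4], [0, 0, 0], 0.3], [[0, 0, -0.8], [0, 0, 0], 0.3], [[0.1, 0.6, -0.8], [0, 0, 0], 0.3], [[0.1, 0.9, -0.6], [0, 0, 0], 0.3], [[0.1, 0.9, 0], [0, 0, 0], 0.3]]}}

```text
clock: 9.52
position: [0.5593, -0.2192, 0.0892]
ee_rot: [0.998, 0.061, 0.002, 0.001]
ft_force: [0.2, 0.3, -1.2]
grip_width: 0.613
```

>>> {"name": "move_arm", "arguments": {"moves": [[[0.1, 0.9, 0], [0, 0, 0], 0.3], [[0, 0.9, 0], [0, 0, 0], 0.3], [[0, 0.9, 0], [0, 0, 0], 0.3], [[0, 0.75, 0], [0, 0, 0], 0.3], [[0, 0, 0], [0, 0, 0], 0.3]]}}

```text
clock: 10.15
position: [0.5707, -0.3052, 0.0865]
ee_rot: [0.998, 0.06, -0.0, 0.0]
ft_force: [0.0, 0.2, -1.1]
grip_width: 0.623
```

```bash
python3 -c "
from h import *
go(.571,-.3035,.0267)"
```

```text
clk 10.15 pos [ 0.5707 -0.3052  0.0865] jaw -83.1 tilt 0.0 grip 0.623 F [ 0.   0.2 -1.1]
  units tool xyz [ 0.02 -0.07  2.39] turn z deg -0.1
```

>>> {"name": "move_arm", "arguments": {"moves": [[[0, 0, 0.8], [0, 0, 0], 0.3], [[0, 0, 0.8], [0, 0, 0], 0.3], [[0, 0, 0.5], [0, 0, 0], 0.3], [[0, 0, 0.2], [0, 0, 0], 0.3], [[0, 0, 0], [0, 0, 0], 0.3]]}}

```text
clock: 10.78
position: [0.5711, -0.3031, 0.0291]
ee_rot: [0.998, 0.061, -0.0, -0.0]
ft_force: [0.1, -0.9, -1.2]
grip_width: 0.616
```

```bash
python3 -c "
from h import *
go(.571,-.3035,.0267)"
```

```text
clk 10.78 pos [ 0.5711 -0.3031  0.0291] jaw -83.0 tilt 0.0 grip 0.616 F [ 0.1 -0.9 -1.2]
  units tool xyz [-0.01  0.02  0.1 ] turn z deg 0.0
```

>>> {"name": "move_arm", "arguments": {"moves": [[[0, 0, 0.1], [0, 0, 0], 0.3], [[0, 0, 0], [0, 0, 0], 0.8], [[0, 0, 0], [0, 0, 0], 1], [[0, 0, 0], [0, 0, 0], 1], [[0, 0, -0.4], [0, 0, 0], 1]]}}

```text
clock: 11.4
position: [0.5706, -0.3031, 0.0366]
ee_rot: [0.998, 0.061, -0.001, -0.0]
ft_force: [0.2, 0.6, -0.1]
grip_width: 0.999
```

>>> {"name": "move_arm", "arguments": {"moves": [[[0, 0, -0.8], [0, 0, 0], 1], [[0, 0, -1], [0, 0, 0], 1], [[0, 0, -1], [0, 0, 0], 1], [[0, 0, -1], [0, 0, 0], 1], [[0, -0.6, 0], [0, 0, 0], 1]]}}

```text
clock: 12.02
position: [0.5705, -0.2898, 0.1355]
ee_rot: [0.998, 0.06, 0.002, 0.002]
ft_force: [0.1, -0.1, 0.2]
grip_width: 0.999
```

>>> {"name": "move_arm", "arguments": {"moves": [[[-0.3, -1, 0], [0, 0, 0], 1], [[-0.3, -1, 0], [0, 0, 0], 1], [[-0.3, -1, 0], [0, 0, 0], 1], [[-0.3, -1, 0], [0, 0, 0], 1], [[-0.3, -1, 0], [0, 0, 0], 1]]}}

```text
clock: 12.65
position: [0.516, -0.1673, 0.1319]
ee_rot: [0.998, 0.062, -0.0, 0.0]
ft_force: [-0.3, 0.4, 0.6]
grip_width: 1.002
```

>>> {"name": "move_arm", "arguments": {"moves": [[[-0.3, -1, 0], [0, 0, 0], 1], [[-0.3, -1, 0], [0, 0, 0], 1], [[-0.3, -1, 0], [0, 0, 0], 1], [[-0.3, -1, 0], [0, 0, 0], 1], [[-0.3, -1, 0], [0, 0, 0], 1]]}}

```text
clock: 13.28
position: [0.4634, -0.0479, 0.1318]
ee_rot: [0.998, 0.061, 0.0, 0.0]
ft_force: [1.1, 0.4, -0.4]
grip_width: 0.999
```

>>> {"name": "move_arm", "arguments": {"moves": [[[-0.3, -1, 0], [0, 0, 0], 1], [[0, 0, 0], [0, 0, 9.2], 1], [[0, 0, 0], [0, 0, 9.2], 1], [[0, 0, 0], [0, 0, 9.2], 1], [[0, 0, 0], [0, 0, 9.2], 1]]}}

```text
clock: 13.9
position: [0.4533, -0.0247, 0.1318]
ee_rot: [0.966, -0.259, 0.0, 0.0]
ft_force: [-0.7, -0.2, 0.6]
grip_width: 0.998
```

```bash
python3 -c "
from h import *
go(.4438,-.0015,.022,-119.6)
cv2.imwrite('pics/t2.png',cv2.resize(camera('top')[165:355,160:560,::-1],None,fx=2,fy=2))"
```

```text
clk 13.90 pos [ 0.4533 -0.0247  0.1318] jaw -120.1 tilt 0.0 grip 0.998 F [-0.7 -0.2  0.6]
  units tool xyz [-0.8  -0.61  4.39] turn z deg -0.5
```

View pics/t2.png

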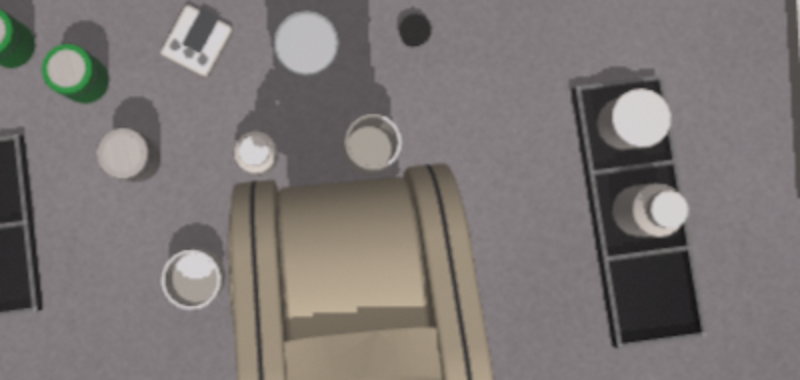

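The jar (640,118) and tall bottle (660,210) stand upright in the far and middle compartments. The arm is over the box. Descending.

>>> {"name": "move_arm", "arguments": {"moves": [[[-0.8, -0.6, 0.4], [0, 0, 0], 1], [[0, 0, 1], [0, 0, 0], 1], [[0, 0, 1], [0, 0, 0], 1], [[0, 0, 1], [0, 0, 0], 1], [[0, 0, 0.7], [0, 0, 0], 1]]}}

```text
clock: 14.58
position: [0.4432, -0.0022, 0.0284]
ee_rot: [0.967, -0.256, -0.0, 0.0]
ft_force: [0.0, -0.5, -0.1]
grip_width: 0.999
```

>>> {"name": "move_arm", "arguments": {"moves": [[[0, 0, 0.2], [0, 0, 0], 1], [[0, 0, 0], [0, 0, 0], 0.2], [[0, 0, 0], [0, 0, 0], 0.2], [[0, 0, 0], [0, 0, 0], 0.2], [[0, 0, 0], [0, 0, 0], 0.2]]}}

```text
clock: 15.2
position: [0.4445, -0.0027, 0.0251]
ee_rot: [0.966, -0.257, 0.001, -0.0]
ft_force: [-1.3, 1.0, 6.5]
grip_width: 0.46
```

>>> {"name": "move_arm", "arguments": {"moves": [[[0, 0, 0], [0, 0, 0], 0.2], [[0, 0, 0], [0, 0, 0], 0.2], [[0, 0, 0], [0, 0, 0], 0.2], [[0, 0, 0], [0, 0, 0], 0.2], [[0, 0, 0], [0, 0, 0], 0.2]]}}

```text
clock: 15.82
position: [0.4445, -0.0026, 0.0251]
ee_rot: [0.966, -0.257, 0.001, -0.0]
ft_force: [-1.2, -0.0, 7.1]
grip_width: 0.461
```

```bash
python3 -c "
from h import *
go(.4438,-.0015,.1,-83)"
```

```text
clk 15.82 pos [ 0.4445 -0.0026  0.0251] jaw -119.8 tilt 0.1 grip 0.461 F [-1.2 -0.   7.1]
  units tool xyz [-0.04 -0.03 -2.99] turn z deg -36.8
```

>>> {"name": "move_arm", "arguments": {"moves": [[[0, 0, -0.4], [0, 0, 0], 0.2], [[0, 0, -0.8], [0, 0, -9.2], 0.2], [[0, 0, -0.8], [0, 0, -9.2], 0.2], [[0, 0, -0.8], [0, 0, -9.2], 0.2], [[0, 0, -0.4], [0, 0, -9.2], 0.2]]}}

```text
clock: 16.45
position: [0.4442, -0.0026, 0.1059]
ee_rot: [0.998, 0.064, 0.001, 0.0]
ft_force: [0.3, -0.1, -0.6]
grip_width: 0.459
```

>>> {"name": "move_arm", "arguments": {"moves": [[[-0.4, 0.6, 0], [0, 0, 0], 0.2], [[-0.4, 1, 0], [0, 0, 0], 0.2], [[-0.4, 1, 0], [0, 0, 0], 0.2], [[-0.4, 1, 0], [0, 0, 0], 0.2], [[-0.4, 1, 0], [0, 0, 0], 0.2]]}}

```text
clock: 17.08
position: [0.4079, -0.1237, 0.1049]
ee_rot: [0.998, 0.061, 0.0, 0.0]
ft_force: [-0.5, -0.4, -0.8]
grip_width: 0.46
```

>>> {"name": "move_arm", "arguments": {"moves": [[[-0.4, 1, 0], [0, 0, 0], 0.2], [[-0.4, 1, 0], [0, 0, 0], 0.2], [[-0.2, 1, 0], [0, 0, 0], 0.2], [[0, 1, 0], [0, 0, 0], 0.2], [[0, 1, 0], [0, 0, 0], 0.2]]}}

```text
clock: 17.7
position: [0.3992, -0.2513, 0.1047]
ee_rot: [0.998, 0.061, 0.0, 0.0]
ft_force: [0.2, -0.4, -0.4]
grip_width: 0.459
```

```bash
python3 -c "
from h import *
go(.409,-.3235,.0285)"
```

```text
clk 17.70 pos [ 0.3992 -0.2513  0.1047] jaw -82.9 tilt 0.0 grip 0.459 F [ 0.2 -0.4 -0.4]
  units tool xyz [0.03 2.91 3.05] turn z deg 0.1
```

>>> {"name": "move_arm", "arguments": {"moves": [[[0, 1, 0], [0, 0, 0], 0.2], [[0, 1, 0], [0, 0, 0], 0.2], [[0, 0.9, 0], [0, 0, 0], 0.2], [[0, 0, 0.6], [0, 0, 0], 0.2], [[0, 0, 0.6], [0, 0, 0], 0.2]]}}

```text
clock: 18.32
position: [0.4076, -0.3214, 0.0731]
ee_rot: [0.998, 0.062, -0.0, -0.0]
ft_force: [1.0, 0.7, -0.9]
grip_width: 0.46
```

>>> {"name": "move_arm", "arguments": {"moves": [[[0, 0, 0.7], [0, 0, 0], 0.2], [[0, 0, 0.5], [0, 0, 0], 0.2], [[0, 0, 0.3], [0, 0, 0], 0.2], [[0, 0, 0.2], [0, 0, 0], 0.2], [[0, 0, 0], [0, 0, 0], 0.2]]}}

```text
clock: 18.95
position: [0.4076, -0.322, 0.0318]
ee_rot: [0.998, 0.061, -0.0, 0.0]
ft_force: [-0.7, 0.6, -0.6]
grip_width: 0.455
```

```bash
python3 -c "
from h import *
go(.409,-.3235,.0285)"
```

```text
clk 18.95 pos [ 0.4076 -0.322   0.0318] jaw -83.0 tilt 0.0 grip 0.455 F [-0.7  0.6 -0.6]
  units tool xyz [0.05 0.07 0.13] turn z deg 0.0
```

>>> {"name": "move_arm", "arguments": {"moves": [[[0, 0, 0.12], [0, 0, 0], 0.2], [[0, 0, 0], [0, 0, 0], 0.6], [[0, 0, 0], [0, 0, 0], 1], [[0, 0, 0], [0, 0, 0], 1], [[0, 0, -0.4], [0, 0, 0], 1]]}}

```text
clock: 19.58
position: [0.4072, -0.3216, 0.0387]
ee_rot: [0.998, 0.061, -0.0, -0.0]
ft_force: [-0.4, 0.8, 1.3]
grip_width: 0.997
```

>>> {"name": "move_arm", "arguments": {"moves": [[[0, 0, -0.8], [0, 0, 0], 1], [[0, 0, -1], [0, 0, 0], 1], [[0, 0, -1], [0, 0, 0], 1], [[0, 0, -1], [0, 0, 0], 1], [[0.1, -0.7, 0], [0, 0, 0], 1]]}}

```text
clock: 20.2
position: [0.4088, -0.3054, 0.1362]
ee_rot: [0.998, 0.06, 0.002, 0.001]
ft_force: [-0.1, 0.9, -1.0]
grip_width: 1.002
```

>>> {"name": "move_arm", "arguments": {"moves": [[[0.7, -1, 0], [0, 0, 0], 1], [[0.7, -1, 0], [0, 0, 0], 1], [[0.7, -1, 0], [0, 0, 0], 1], [[0.7, -1, 0], [0, 0, 0], 1], [[0.7, -1, 0], [0, 0, 0], 1]]}}

```text
clock: 20.82
position: [0.4794, -0.1675, 0.1334]
ee_rot: [0.998, 0.062, -0.0, -0.0]
ft_force: [0.5, -0.2, -0.7]
grip_width: 0.999
```

>>> {"name": "move_arm", "arguments": {"moves": [[[0.7, -1, 0], [0, 0, 0], 1], [[0.7, -1, 0], [0, 0, 0], 1], [[0.7, -1, 0], [0, 0, 0], 1], [[0.7, -1, 0], [0, 0, 0], 1], [[0.5, 0, 0], [0, 0, 0], 1]]}}

```text
clock: 21.45
position: [0.5491, -0.0569, 0.1336]
ee_rot: [0.998, 0.064, -0.0, -0.0]
ft_force: [0.1, -0.6, 0.4]
grip_width: 1.001
```

```bash
python3 -c "
from h import *
go(.552,-.059,.029)"
```

```text
clk 21.45 pos [ 0.5491 -0.0569  0.1336] jaw -82.7 tilt 0.1 grip 1.001 F [ 0.1 -0.6  0.4]
  units tool xyz [0.11 0.1  4.18] turn z deg 0.3
```

>>> {"name": "move_arm", "arguments": {"moves": [[[0.1, 0.1, 0.4], [0, 0, 0], 1], [[0, 0, 1], [0, 0, 0], 1], [[0, 0, 1], [0, 0, 0], 1], [[0, 0, 1], [0, 0, 0], 1], [[0, 0, 0.7], [0, 0, 0], 1]]}}

```text
clock: 22.08
position: [0.5506, -0.0636, 0.0294]
ee_rot: [0.998, 0.061, -0.001, 0.0]
ft_force: [0.5, -0.4, 0.8]
grip_width: 0.999
```

>>> {"name": "move_arm", "arguments": {"moves": [[[0, 0, 0], [0, 0, 0], 0.3], [[0, 0, 0], [0, 0, 0], 0.3], [[0, 0, 0], [0, 0, 0], 0.3], [[0, 0, 0], [0, 0, 0], 0.3], [[0, 0, 0], [0, 0, 0], 0.3]]}}

```text
clock: 22.7
position: [0.5526, -0.0624, 0.0323]
ee_rot: [0.998, 0.061, 0.001, 0.0]
ft_force: [-1.5, 0.3, 6.2]
grip_width: 0.577
```

```bash
python3 -c "
from h import *
go(.4405,.301,.135)"
```

```text
clk 22.70 pos [ 0.5526 -0.0624  0.0323] jaw -83.0 tilt 0.1 grip 0.577 F [-1.5  0.3  6.2]
  units tool xyz [ -2.66 -14.97  -4.12] turn z deg 0.0
```

>>> {"name": "move_arm", "arguments": {"moves": [[[0, 0, -0.4], [0, 0, 0], 0.3], [[0, 0, -0.9], [0, 0, 0], 0.3], [[0, 0, -1], [0, 0, 0], 0.3], [[0, 0, -1], [0, 0, 0], 0.3], [[0, 0, -0.9], [0, 0, 0], 0.3]]}}

```text
clock: 23.32
position: [0.5519, -0.0623, 0.1378]
ee_rot: [0.998, 0.061, 0.0, 0.0]
ft_force: [1.1, -0.1, -0.8]
grip_width: 0.58
```

>>> {"name": "move_arm", "arguments": {"moves": [[[-0.1, -0.7, 0], [0, 0, 0], 0.3], [[-0.2, -1, 0], [0, 0, 0], 0.3], [[-0.2, -1, 0], [0, 0, 0], 0.3], [[-0.2, -1, 0], [0, 0, 0], 0.3], [[-0.2, -1, 0], [0, 0, 0], 0.3]]}}

```text
clock: 23.95
position: [0.5137, 0.0534, 0.1353]
ee_rot: [0.998, 0.062, -0.001, -0.0]
ft_force: [0.8, 0.4, -1.8]
grip_width: 0.574
```

```bash
python3 -c "
from h import *
go(.4405,.301,.135)"
```

```text
clk 23.95 pos [0.5137 0.0534 0.1353] jaw -82.9 tilt 0.1 grip 0.574 F [ 0.8  0.4 -1.8]
  units tool xyz [ -1.68 -10.19   0.02] turn z deg 0.1
```

>>> {"name": "move_arm", "arguments": {"moves": [[[-0.2, -1, 0], [0, 0, 0], 0.3], [[-0.2, -1, 0], [0, 0, 0], 0.3], [[-0.2, -1, 0], [0, 0, 0], 0.3], [[-0.2, -1, 0], [0, 0, 0], 0.3], [[-0.2, -1, 0], [0, 0, 0], 0.3]]}}

```text
clock: 24.58
position: [0.4734, 0.1741, 0.1354]
ee_rot: [0.998, 0.062, -0.001, 0.0]
ft_force: [0.5, 1.0, -0.9]
grip_width: 0.572
```

>>> {"name": "move_arm", "arguments": {"moves": [[[-0.2, -1, 0], [0, 0, 0], 0.3], [[-0.2, -1, 0], [0, 0, 0], 0.3], [[-0.2, -1, 0], [0, 0, 0], 0.3], [[0, -1, 0], [0, 0, 0], 0.3], [[0, 0, 0], [0, 0, 0], 0.3]]}}

```text
clock: 25.2
position: [0.4458, 0.2724, 0.1356]
ee_rot: [0.998, 0.064, -0.001, -0.0]
ft_force: [0.1, -0.1, -1.3]
grip_width: 0.571
```

```bash
python3 -c "
from h import *
go(.4405,.301,.0363)"
```

```text
clk 25.20 pos [0.4458 0.2724 0.1356] jaw -82.7 tilt 0.1 grip 0.571 F [ 0.1 -0.1 -1.3]
  units tool xyz [-0.06 -1.16  3.97] turn z deg 0.3
```

>>> {"name": "move_arm", "arguments": {"moves": [[[0, -0.6, 0], [0, 0, 0], 0.3], [[0, -0.5, 0], [0, 0, 0], 0.3], [[0, 0, 0.5], [0, 0, 0], 0.3], [[0, 0, 0.9], [0, 0, 0], 0.3], [[0, 0, 0.9], [0, 0, 0], 0.3]]}}

```text
clock: 25.82
position: [0.4445, 0.2965, 0.0772]
ee_rot: [0.998, 0.061, -0.0, 0.0]
ft_force: [-0.1, -0.5, -0.3]
grip_width: 0.578
```

>>> {"name": "move_arm", "arguments": {"moves": [[[0, 0, 0.6], [0, 0, 0], 0.3], [[0, 0, 0.5], [0, 0, 0], 0.3], [[0, 0, 0.3], [0, 0, 0], 0.3], [[0, 0, 0.1], [0, 0, 0], 0.3], [[0, 0, 0], [0, 0, 0], 0.3]]}}

```text
clock: 26.45
position: [0.4447, 0.2974, 0.0415]
ee_rot: [0.998, 0.061, 0.0, -0.0]
ft_force: [0.9, -0.6, 0.4]
grip_width: 0.573
```

```bash
python3 -c "
from h import *
go(.4405,.301,.0363)"
```

```text
clk 26.45 pos [0.4447 0.2974 0.0415] jaw -83.0 tilt 0.0 grip 0.573 F [ 0.9 -0.6  0.4]
  units tool xyz [-0.15 -0.17  0.21] turn z deg 0.0
```

>>> {"name": "move_arm", "arguments": {"moves": [[[-0.15, -0.15, 0.1], [0, 0, 0], 0.3], [[0, 0, 0.1], [0, 0, 0], 0.3], [[0, 0, 0], [0, 0, 0], 0.7], [[0, 0, 0], [0, 0, 0], 1], [[0, 0, 0], [0, 0, 0], 1]]}}

```text
clock: 27.08
position: [0.4405, 0.3005, 0.0364]
ee_rot: [0.998, 0.061, 0.0, -0.0]
ft_force: [0.8, 0.6, 0.4]
grip_width: 1.0
```

>>> {"name": "move_arm", "arguments": {"moves": [[[0, 0, -0.4], [0, 0, 0], 1], [[0, 0, -0.9], [0, 0, 0], 1], [[0, 0, -1], [0, 0, 0], 1], [[0, 0, -1], [0, 0, 0], 1], [[0, 0, -0.8], [0, 0, 0], 1]]}}

```text
clock: 27.7
position: [0.4405, 0.3007, 0.1405]
ee_rot: [0.998, 0.061, 0.001, -0.0]
ft_force: [-1.1, 0.2, -0.6]
grip_width: 1.002
```

>>> {"name": "move_arm", "arguments": {"moves": [[[0.6, 1, 0], [0, 0, 0], 1], [[0.6, 1, 0], [0, 0, 0], 1], [[0.6, 1, 0], [0, 0, 0], 1], [[0.6, 1, 0], [0, 0, 0], 1], [[0.6, 1, 0], [0, 0, 0], 1]]}}

```text
clock: 28.32
position: [0.5307, 0.1848, 0.1393]
ee_rot: [0.998, 0.061, 0.0, 0.0]
ft_force: [0.9, 0.7, -0.6]
grip_width: 0.998
```

```bash
python3 -c "
from h import *
go(.5455,.1648,.028)"
```

```text
clk 28.32 pos [0.5307 0.1848 0.1393] jaw -83.0 tilt 0.0 grip 0.998 F [ 0.9  0.7 -0.6]
  units tool xyz [0.49 0.87 4.45] turn z deg 0.0
```

>>> {"name": "move_arm", "arguments": {"moves": [[[0.45, 0.8, 0.4], [0, 0, 0], 1], [[0, 0, 1], [0, 0, 0], 1], [[0, 0, 1], [0, 0, 0], 1], [[0, 0, 1], [0, 0, 0], 1], [[0, 0, 0.9], [0, 0, 0], 1]]}}

```text
clock: 28.95
position: [0.5433, 0.1671, 0.0299]
ee_rot: [0.998, 0.062, -0.001, 0.0]
ft_force: [0.7, -0.1, -0.0]
grip_width: 0.998
```

>>> {"name": "move_arm", "arguments": {"moves": [[[0, 0, 0], [0, 0, 0], 0.2], [[0, 0, 0], [0, 0, 0], 0.2], [[0, 0, 0], [0, 0, 0], 0.2], [[0, 0, 0], [0, 0, 0], 0.2], [[0, 0, 0], [0, 0, 0], 0.2]]}}

```text
clock: 29.58
position: [0.5445, 0.1674, 0.0324]
ee_rot: [0.998, 0.061, 0.001, -0.0]
ft_force: [0.2, -0.4, 6.5]
grip_width: 0.53
```

```bash
python3 -c "
from h import *
go(.5215,.311,.1)"
```

```text
clk 29.57 pos [0.5445 0.1674 0.0324] jaw -83.0 tilt 0.1 grip 0.530 F [ 0.2 -0.4  6.5]
  units tool xyz [-0.2  -5.81 -2.7 ] turn z deg 0.0
```

>>> {"name": "move_arm", "arguments": {"moves": [[[0, 0, -0.4], [0, 0, 0], 0.2], [[0, 0, -0.9], [0, 0, 0], 0.2], [[0, 0, -1], [0, 0, 0], 0.2], [[0, -0.7, -0.4], [0, 0, 0], 0.2], [[0, -1, 0], [0, 0, 0], 0.2]]}}

```text
clock: 30.2
position: [0.5388, 0.2104, 0.0997]
ee_rot: [0.998, 0.061, 0.001, -0.0]
ft_force: [0.1, 0.5, -0.8]
grip_width: 0.529
```

>>> {"name": "move_arm", "arguments": {"moves": [[[-0.1, -1, 0], [0, 0, 0], 0.2], [[-0.1, -1, 0], [0, 0, 0], 0.2], [[0, -1, 0], [0, 0, 0], 0.2], [[0, -1, 0], [0, 0, 0], 0.2], [[0, 0, 0], [0, 0, 0], 0.2]]}}

```text
clock: 30.82
position: [0.5193, 0.3114, 0.0985]
ee_rot: [0.998, 0.064, -0.001, -0.001]
ft_force: [-0.9, 0.5, -1.3]
grip_width: 0.526
```

```bash
python3 -c "
from h import *
go(.5215,.311,.0364)"
```

```text
clk 30.82 pos [0.5193 0.3114 0.0985] jaw -82.7 tilt 0.1 grip 0.526 F [-0.9  0.5 -1.3]
  units tool xyz [0.09 0.03 2.49] turn z deg 0.3
```

>>> {"name": "move_arm", "arguments": {"moves": [[[0.05, 0, 0.8], [0, 0, 0], 0.2], [[0, 0, 0.8], [0, 0, 0], 0.2], [[0, 0, 0.5], [0, 0, 0], 0.2], [[0, 0, 0.2], [0, 0, 0], 0.2], [[0, 0, 0], [0, 0, 0], 0.2]]}}

```text
clock: 31.45
position: [0.5225, 0.308, 0.041]
ee_rot: [0.998, 0.061, -0.0, 0.0]
ft_force: [0.4, -0.3, -0.6]
grip_width: 0.528
```

```bash
python3 -c "
from h import *
go(.5215,.311,.0364)"
```

```text
clk 31.45 pos [0.5225 0.308  0.041 ] jaw -83.0 tilt 0.0 grip 0.528 F [ 0.4 -0.3 -0.6]
  units tool xyz [-0.02 -0.12  0.19] turn z deg 0.0
```

>>> {"name": "move_arm", "arguments": {"moves": [[[0, -0.1, 0.1], [0, 0, 0], 0.2], [[0, 0, 0.08], [0, 0, 0], 0.2], [[0, 0, 0], [0, 0, 0], 0.7], [[0, 0, 0], [0, 0, 0], 1], [[0, 0, 0], [0, 0, 0], 1]]}}

```text
clock: 32.08
position: [0.5224, 0.3106, 0.037]
ee_rot: [0.998, 0.061, 0.0, 0.0]
ft_force: [0.4, 0.7, 1.0]
grip_width: 1.0
```

>>> {"name": "move_arm", "arguments": {"moves": [[[0, 0, -0.4], [0, 0, 0], 1], [[0, 0, -0.9], [0, 0, 0], 1], [[0, 0, -1], [0, 0, 0], 1], [[0, 0, -1], [0, 0, 0], 1], [[0, 0, -1], [0, 0, 0], 1]]}}

```text
clock: 32.7
position: [0.5224, 0.3109, 0.1471]
ee_rot: [0.998, 0.061, 0.001, -0.0]
ft_force: [0.5, -0.4, -0.3]
grip_width: 0.999
```

>>> {"name": "move_arm", "arguments": {"moves": [[[-0.2, 1, -0.5], [0, 0, 0], 1], [[-0.5, 1, -0.5], [0, 0, 0], 1], [[-0.5, 1, 0], [0, 0, 0], 1], [[-0.5, 1, 0], [0, 0, 0], 1], [[-0.5, 1, 0], [0, 0, 0], 1]]}}

```text
clock: 33.33
position: [0.4828, 0.1794, 0.171]
ee_rot: [0.998, 0.062, 0.001, 0.0]
ft_force: [0.7, -0.6, 0.0]
grip_width: 1.002
```

>>> {"name": "move_arm", "arguments": {"moves": [[[-0.5, 1, 0], [0, 0, 0], 1], [[-0.5, 1, 0], [0, 0, 0], 1], [[-0.5, 1, 0], [0, 0, 0], 1], [[-0.5, 1, 0], [0, 0, 0], 1], [[0, 1, 0], [0, 0, 0], 1]]}}

```text
clock: 33.95
position: [0.4484, 0.0492, 0.171]
ee_rot: [0.998, 0.062, 0.001, 0.001]
ft_force: [1.3, -1.0, -1.1]
grip_width: 1.003
```

```bash
python3 -c "
from h import *
go(.4,0,.16)
t=camera('top')[...,::-1]; s=camera('side')[...,::-1]
cv2.imwrite('pics/t3raw.png',t); cv2.imwrite('pics/s3raw.png',s)
cv2.imwrite('pics/t3.png',cv2.resize(t[165:355,120:520],None,fx=2,fy=2,interpolation=2)); cv2.imwrite('pics/s3.png',s)"
```

```text
clk 33.95 pos [0.4484 0.0492 0.171 ] jaw -82.9 tilt 0.1 grip 1.003 F [ 1.3 -1.  -1.1]
  units tool xyz [-2.17  1.71  0.44] turn z deg 0.1
```

View pics/t3.png

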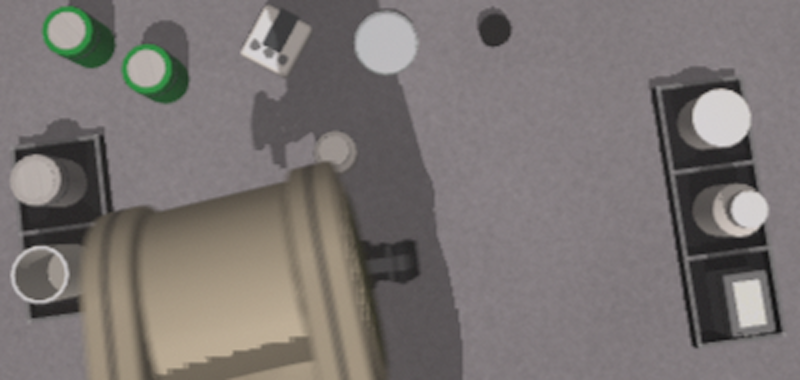

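View pics/s3.png

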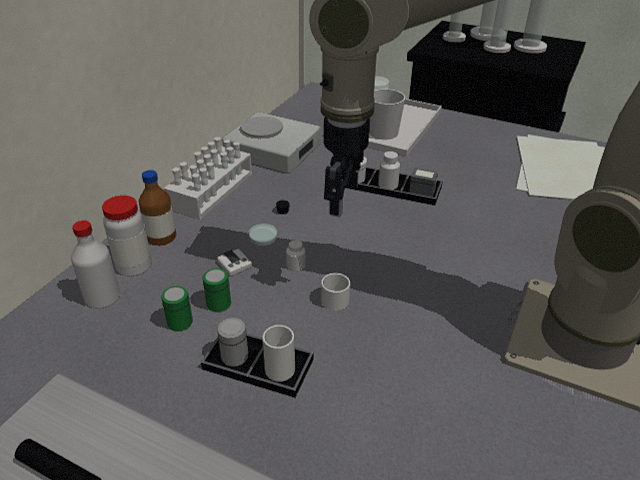

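Every piece is in its compartment and upright. In the top crop: jar (720,117), bottle cap (748,209), box patch (749,302), tin (36,181), beaker rim (41,274). In the side view the spares stand at (295,256) and (335,292). One numeric check before handing in.

```bash
python3 -c "
from h import *
a=np.radians(7); M=np.array([[np.cos(a),np.sin(a)],[-np.sin(a),np.cos(a)]])
T3=np.array([.4901,-.3135]);T2=np.array([.481,.306])
for n,c,z,T in(('jar',(720,117),.058,T3),('bot',(748,209),.088,T3),('box',(749,302),.054,T3),('tin',(36,181),.074,T2),('beaker',(41,274),.084,T2)):
    u,v=c[0]/2+120-.25,c[1]/2+165-.25; print(n,(M@(pt('top',u,v,z)[:2]-T)*1000).round(1))
a=cv2.imread('pics/side0.png').astype(int);b=cv2.imread('pics/s3raw.png').astype(int)
print('short-bottle cap, low beaker top, side-view px at start',np.round(px('side',(.545,.0474,.054)),1),np.round(px('side',(.4319,.1068,.046)),1))
print('low-beaker patch shift',cv2.phaseCorrelate(*[x[270:312,315:356].mean(2) for x in(a,b)]),'short-bottle',cv2.phaseCorrelate(*[x[236:274,282:310].mean(2) for x in(a,b)]))
"
```

```text
jar [84.2  0.5]
bot [-0.4  0.5]
box [-83.5   0.8]
tin [41.6 -1.5]
beaker [-40.   -1.6]
short-bottle cap, low beaker top, side-view px at start [297.3 243.9] [336.  282.4]
low-beaker patch shift ((0.34953818687049676, 0.6070550298573814), 0.8161534279405318) short-bottle ((-0.07183548529441097, 0.11807923653837094), 0.6077553316426381)
```

All five pieces are within about 3 mm of their compartment centres, and the spares moved less than 1 px. The gripper is clear. Handing in.

```bash
python3 -c "
from workcell import *
print(hand_in())"
```

```text
the job is handed in; nothing more can be done
None
```

Both kits are made up and the job is handed in; the arm finished at about 34 s of the 120 s allowed. No verdict was reported.

- **Long tray:** the jar is in the far end compartment, the tall bottle in the middle and the slide box in the near end.
- **Short tray:** the bare-metal tin is in the far compartment and the tall beaker in the near one. The two green look-alike cans were left alone.

**Last checks:** the final top and side views show all five pieces upright. The top view puts each within about 3 mm of its compartment centre. The side view shows both spares upright and shifted by less than 1 pixel. The gripper was open and clear of everything.

**Limits of the checks:**
- In the first pictures the two cameras disagreed by up to about 4 mm on the beaker and jar. I used the top view, and those grasps held.
- In the last pictures the arm hid the low beaker and part of the tall beaker from above, and part of the jar from the side.
- I did not measure heights on the tray floor. Each piece was released once the tool was within about 1 mm of its grasp height plus the 4 mm tray floor.

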